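# Rack the clay pattern rollers by length

### The arm

A 6-joint arm with a two-finger parallel gripper is mounted at the origin on a cart in front of the work surface, level with it; the furniture and walls round the work are solid. World frame = base frame: x ahead of the robot, y to its left, z up, the work surface at z = 0. Lengths are in m, angles in rad, forces in N, time in s.
With the tool pointing down it reaches from about 0.35 to 0.725 m from the base axis. Payload 4.3 kg.
Tool frame: the origin (TCP) lies midway between the tips of the shut fingers; the grasp point (between the pads) lies ctrl.tcp_to_grasp behind it (ctrl.tcp_to_grasp is the distance from the TCP to the grasp point, in m); x points along the fingers, y is the direction in which the jaws open and shut, and the axes are right-handed (so a half turn about x gives the same grasp; the last joint's range is limited). The gripper opens to 85 mm and grips with 20 to 120 N. Pads are 22 mm wide; open, the fingers measure 114 mm over their backs; the gripper's body (76 mm by 85 mm) begins 54 mm behind the grasp point. The pads swing forward as they close: fully open they stand 13 mm farther back than shut.
Start: joints at [-1.449, 0.377, 0.081, 1.274, 0, 1.46], TCP at [0.132, -0.56, 0.231] pointing down, gripper open.
Joint ranges: [-2.72, 2.72], [-0.84, 1.66], [-1.02, 1.22], [-1.77, 2.12], [-1.37, 1.28], [-3.14, 3.14]. Speed limits (rad/s): [2.57, 2.57, 3.14, 3.14, 3.14, 3.14].

### API

Orientations are given as a 3x3 rotation matrix whose columns are the frame's x, y, z axes.
In Python, from cell import ctrl gives the robot as it stands. The module is installed in compiled form; this text tells all that it offers.
- The arm moves only by the tool jog_arm, never from a script. Its argument "targets" is one flat list of numbers, 5 for each row, row after row: the shift along the tool's x, y, z in mm, then the turn about the tool's x in degrees, then the finger opening in mm, from 0 to 85.4. A call has 1 to 20 rows; each row shifts and turns the commanded pose from where the row before left it, along the tool's axes as they then stand; what a row does not reach is not made up. A row lasts 1/12 s, in which the tool goes at most 41.7 mm and 7.16 degrees, less where a joint would pass 70% of its speed; a pose out of reach is approached as far as the arm can. A call is refused whole if a number of a shift passes 41.7 or a number of a turn 7.16, either way. A call with a gripper value outside its range is refused whole. The fingers move at their own pace and stop on an object; "squeeze" is the grip in N (left out, the last holds). Time passes only in rows, so rows that do not move let the fingers close. It gives the time, the measured TCP pose, the force and the opening at its end, in the units of the state.
- ctrl.state(): the state, without advancing time (a new reading comes with each control period).
- ctrl.read_camera(name): name is "side" or "top"; returns a dict with "pixels" (420x560x3 uint8, red, green, blue), "camera_matrix" (3x3 intrinsics, pixels), "k1" (the pictures are not rectified: a ray, as slopes to the right and down, at radius r is drawn at 1 + k1 r^2 times it, then the intrinsics apply), "xyz" and "orientation" of the camera in the world. Camera axes: x right, y up, looking along -z (the intrinsics and any distortion apply to the point x, -y, -z); pixel columns grow to the right and rows downward; lengths in m; the calibration is good to about 2 mm. A picture is of the moment at which its call begins. There is no depth.
- ctrl.finish_job(): hands the job in, once; it reports no verdict.
Trained networks look in the newest picture that a camera, given by its name, has taken for a name from the list of things; names that differ only in an ending like _2 or _b are one class to them, and where a whole thing is asked for, a point or a joint stands for the part that bears it (a point fixed in the world has none). Each returns a list of dicts, best first, with "confidence" (0 to 1); they miss things now and then, are a little off and sometimes report something else, mostly with a low value. They report only what shows in the picture. A call takes as long as a camera call.
- ctrl.boxes_of(thing, camera): "xyz" ([x, y, z] in m, in the coordinates of the camera as it stood for that picture, good to about 4 mm: the middle of the surface that is visible of it).
- ctrl.cut_out(thing, camera): "pixels" (420x560 bool, what is visible of it).
The state is a dict: "t": time; "joint_pos": joint angles; "joint_velocities": joint speeds; "joint_efforts": joint torques, N m; "eef_pos": TCP position; "eef_rot": TCP orientation; "wrist_force": force on the tool from outside, world axes, zero at the start; "moment": the same for the moment, N m; "grip_width": opening from 0.0 (shut) to 1.0 (fully open).
Only numpy, scipy, OpenCV 4.12 (cv2) and the standard library are available. Lean on these libraries where they do the work, as an engineer would, in place of code of your own. Each camera call takes 0.05 s, during which the arm holds its last target.

### The job

Put the four clay pattern rollers back in their tapering rack in order of length, the longest at the wide end and the shortest at the narrow end, each lying level with its two spindles down in its own pair of notches. Let go of them all, and leave the plaques and the roll of tape beside the work where they are.

Things in the scene. Friction and masses are not known exactly. Their poses are not given: they have to be found in the camera images.
- roller_longest: Longest of four pale wooden clay-pattern rollers: fluted barrel 134 mm long, 32 mm thick, with a round spindle 12 mm thick and 22 mm long at each end (178 mm overall). Starts lying on the table, axis 16 mm up; the flutes stop it rolling. Origin on the axis at mid-length, x along the axis; both ends alike.
- roller_second: Second longest of four pale wooden clay-pattern rollers: fluted barrel 106 mm long, 32 mm thick, with a round spindle 12 mm thick and 22 mm long at each end (150 mm overall). Starts lying on the table, axis 16 mm up; the flutes stop it rolling. Origin on the axis at mid-length, x along the axis; both ends alike.
- roller_third: Third longest of four pale wooden clay-pattern rollers: fluted barrel 78 mm long, 32 mm thick, with a round spindle 12 mm thick and 22 mm long at each end (122 mm overall). Starts lying on the table, axis 16 mm up; the flutes stop it rolling. Origin on the axis at mid-length, x along the axis; both ends alike.
- roller_shortest: Shortest of four pale wooden clay-pattern rollers: fluted barrel 50 mm long, 32 mm thick, with a round spindle 12 mm thick and 22 mm long at each end (94 mm overall). Starts lying on the table, axis 16 mm up; the flutes stop it rolling. Origin on the axis at mid-length, x along the axis; both ends alike.
- roller_rack: Fixed wooden rack: two cheeks 292 long, 10 thick, 60 mm high, converging. Origin on table mid-rack; y towards the wide end, x across, along seated rollers. V notch pairs (28 wide, 22 deep) at x=0, y=+120,+40,-40,-120 mm, cheeks there 150,122,94,66 mm apart: 16 more than the barrel that belongs. Seated axis 50 mm above table. Cross dowels, tops at 27 mm. Any yaw. A too-short roller drops through.
- star_plaque: Loose grey star-shaped clay plaque, 140 x 142 x 8 mm, a bystander. Origin at the centre of its underside.
- fish_plaque: Loose small grey fish-shaped clay plaque, 40 x 75 x 9 mm, a bystander. Origin at the centre of its underside.
- masking_tape: Loose roll of masking tape lying flat, 98 mm across and 25 mm high, a bystander. Origin at the centre of its underside.

How it is judged:
At the end, for the whole second after the job is handed in: Every roller is at rest in its own notch pair, longest at the wide end to shortest at the narrow end: middle within 12 mm across and 8 mm along the rack, axis within 4 mm of seated height and 0.08 rad of square; plaques and tape within 30 mm of their start (x of roller_longest in the frame of roller_rack between -0.012 and 0.012 m and y of roller_longest in the frame of roller_rack between 0.112 and 0.128 m and z of roller_longest in the frame of roller_rack between 0.046 and 0.054 m and angle between the x axis of each of roller_longest, roller_second, roller_third, roller_shortest and the x axis of roller_rack, either way round below 0.08 rad and linear speed of each of roller_longest, roller_second, roller_third, roller_shortest below 0.02 m/s and angular speed of each of roller_longest, roller_second, roller_third, roller_shortest below 0.3 rad/s and x of roller_second in the frame of roller_rack between -0.012 and 0.012 m and y of roller_second in the frame of roller_rack between 0.032 and 0.048 m and z of roller_second in the frame of roller_rack between 0.046 and 0.054 m and x of roller_third in the frame of roller_rack between -0.012 and 0.012 m and y of roller_third in the frame of roller_rack between -0.048 and -0.032 m and z of roller_third in the frame of roller_rack between 0.046 and 0.054 m and x of roller_shortest in the frame of roller_rack between -0.012 and 0.012 m and y of roller_shortest in the frame of roller_rack between -0.128 and -0.112 m and z of roller_shortest in the frame of roller_rack between 0.046 and 0.054 m and distance of each of star_plaque, fish_plaque, masking_tape from where it was at the start of the episode below 0.03 m); the robot touches nothing.
It fails at once if A plaque or the tape is moved by more than 30 mm (distance of any of star_plaque, fish_plaque, masking_tape from where it was at the start of the episode above 0.03 m).
It also fails if it takes over 104 s, if anything falls off the work surface, if the arm or the gripper's body presses on something with over 40 N, if the wrist force passes 120 N, or if a joint passes its speed limit or range.

## Working session

There is one attempt and no reset: what is moved stays moved. The work goes in short steps, Python scripts to look and compute and a tool call to move; the robot and the scene stay as the last step left them, time stands still between calls to the robot, and variables do not carry over. Pictures are saved under pics/ and viewed, and the job is handed in when it is done.

Besides the shell and the picture viewer there is one more tool, called after "Request:" as a command line: name --argument value ..., lists and objects as JSON in quotes. jog_arm: Moves the arm, as the interface text tells. Its arguments: {"type":"object","properties":{"targets":{"type":"array"},"squeeze":{"type":"number"}},"required":["targets"]}

```bash
mkdir -p pics; ls; python3 - <<'E'
from cell import ctrl
import cv2,numpy as np
for n in ("top","side"):
    c=ctrl.read_camera(n)
    cv2.imwrite(f"pics/{n}0.png",c["pixels"][:,:,::-1])
    print(n,c["camera_matrix"],c["k1"],c["xyz"],c["orientation"])
print(ctrl.state(),ctrl.tcp_to_grasp)
E
```

```text
pics
top [[386.006628     0.         275.83443133]
 [  0.         386.006628   212.10012105]
 [  0.           0.           1.        ]] -0.08670866227734361 [ 0.34176116 -0.02320507  1.06365639] [[-0.00494655  0.98242022 -0.18661736]
 [-0.9999865  -0.0045623   0.00248845]
 [ 0.0015933   0.18662715  0.98242952]]
side [[478.08384719   0.         282.41374078]
 [  0.         478.08384719 202.27864092]
 [  0.           0.           1.        ]] -0.0778656894673853 [0.17522449 0.96898396 0.8187329 ] [[-0.94101615  0.19218948 -0.27848126]
 [-0.33828172 -0.5522591   0.76195496]
 [-0.00735408  0.81121704  0.58469892]]
{'t': 0.1, 'joint_pos': array([-1.44933943e+00,  3.78001574e-01,  7.97931443e-02,  1.27439638e+00,
       -1.93508806e-05,  1.46049429e+00]), 'joint_velocities': array([ 0.00161928, -0.00215154,  0.00206347, -0.00149533,  0.00038298,
        0.0014726 ]), 'joint_efforts': array([ 9.46025029e-04, -4.64693105e+01,  2.70582533e+01,  1.20503679e-02,
       -1.80107891e-04,  6.92441411e-07]), 'eef_pos': array([ 0.13200075, -0.55905561,  0.23046073]), 'eef_rot': array([[-2.38320975e-04,  2.29689585e-01, -9.73263910e-01],
       [ 1.79281214e-03, -9.73262275e-01, -2.29689638e-01],
       [-9.99998365e-01, -1.79961921e-03, -1.79841463e-04]]), 'wrist_force': array([ 0.42936582, -0.43070441,  0.17029869]), 'moment': array([-0.0154807 ,  0.01564088,  0.06595803]), 'grip_width': 0.9997806658959886} 0.0187
```

View pics/top0.png

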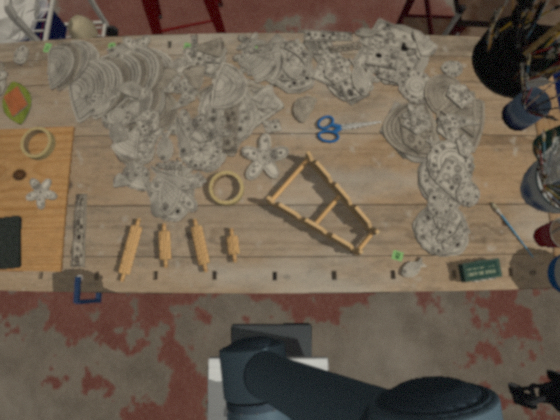

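View pics/side0.png

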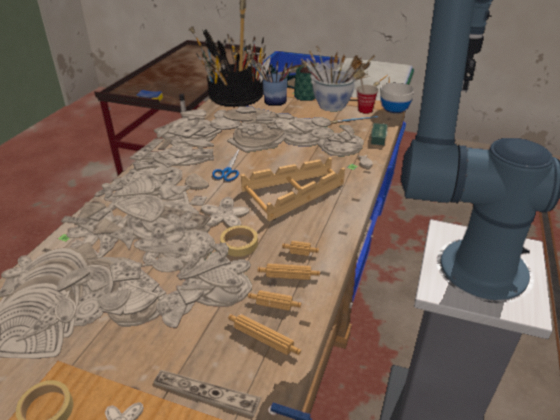

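The top view shows the rollers as longest (130,249), third (165,245), second (200,245) and shortest (232,244). The rack's wide end is at about (290,180) and its narrow end at about (368,241). The tape is at (226,187), the star at (263,157), and the fish is probably at (412,268).

```bash
cat > h.py <<'E'
from cell import ctrl
import numpy as np, cv2
def dist(c): return np.array([c["k1"],0,0,0,0.])
F=np.diag([1,-1,-1.])
def proj(c,P):
    R=(c["orientation"]@F).T; t=-R@c["xyz"]
    return cv2.projectPoints(np.asarray(P,float).reshape(-1,1,3),cv2.Rodrigues(R)[0],t,c["camera_matrix"],dist(c))[0][:,0]
def unproj(c,uv,z):
    u=cv2.undistortPoints(np.asarray(uv,float).reshape(-1,1,2),c["camera_matrix"],dist(c))[:,0]
    d=np.c_[u,np.ones(len(u))]@(c["orientation"]@F).T
    s=(z-c["xyz"][2])/d[:,2]
    return c["xyz"]+d*s[:,None]
E
python3 - <<'E'
from h import *
for n in ("top","side"):
    c=ctrl.read_camera(n)
    img=c["pixels"][:,:,::-1].copy()
    for th in ["roller_longest","roller_second","roller_third","roller_shortest","roller_rack","star_plaque","fish_plaque","masking_tape"]:
        for b in ctrl.boxes_of(th,n)[:3]:
            w=c["orientation"]@np.array(b["xyz"])+c["xyz"]
            print(n,th,"box",round(b["confidence"],2),w.round(4))
        for m in ctrl.cut_out(th,n)[:2]:
            k=m["pixels"]; ys,xs=np.nonzero(k)
            if len(xs)<5: continue
            r=cv2.minAreaRect(np.c_[xs,ys].astype(np.float32))
            print("   mask",round(m["confidence"],2),len(xs),xs.mean().round(1),ys.mean().round(1),r)
            P=unproj(c,np.c_[xs,ys],0.02)[:,:2]
            r=cv2.minAreaRect((P*1000).astype(np.float32))
            print("     world mm", np.round(r[0],1),np.round(r[1],1),round(r[2],1))
            np.save(f"mask_{n}_{th}.npy",k) if m is not None and m["confidence"]>0.5 else None
E
```

```text
top roller_longest box 0.76 [0.4389 0.3789 0.0266]
   mask 0.87 703 129.8 249.9 ((130.18466186523438, 249.18258666992188), (13.3340425491333, 62.3543586730957), 14.931416511535645)
     world mm [439.7 374. ] [ 37.6 169. ] 78.7
top roller_second box 0.76 [0.4482 0.1814 0.0266]
   mask 0.9 535 200.6 245.9 ((200.8235626220703, 245.79412841796875), (51.41754913330078, 13.824529647827148), 75.96376037597656)
     world mm [448.6 178.7] [141.2  37.5] 15.8
top roller_third box 0.22 [0.4508 0.1804 0.0298]
   mask 0.67 392 164.2 245.7 ((164.0, 245.5), (41.0, 12.0), 90.0)
     world mm [449.1 279.7] [112.6  33.3] 2.8
top roller_shortest box 0.8 [0.4475 0.0936 0.0263]
   mask 0.76 283 232.0 245.0 ((231.94512939453125, 245.00607299804688), (32.46687316894531, 11.595311164855957), 83.6598129272461)
     world mm [450.   93.7] [88.6 31.5] 7.0
   mask 0.62 441 226.4 188.1 ((226.50003051757812, 188.50001525878906), (33.941123962402344, 33.941123962402344), 45.0)
     world mm [608.  113.3] [101.5  91.5] 18.5
top roller_rack box 0.76 [ 0.5458 -0.1691  0.0385]
   mask 0.61 2290 324.5 206.2 ((325.5862
[... 1616 characters left out ...]
446.9  98.8] [97.2 48.3] 5.3
side roller_rack box 0.78 [ 0.5381 -0.1589  0.0363]
   mask 0.92 3190 292.9 184.9 ((293.97900390625, 189.64715576171875), (51.849632263183594, 103.9192123413086), 78.46537780761719)
     world mm [ 540.3 -170.5] [329.7 257.3] 42.8
side star_plaque box 0.71 [0.7001 0.0135 0.0058]
   mask 0.6 760 224.6 212.7 ((225.78318786621094, 213.36831665039062), (30.43760108947754, 42.05194854736328), 69.14553833007812)
     world mm [689.9  30.5] [119.3 133.3] 54.5
side fish_plaque box 0.47 [ 0.3839 -0.3982  0.0114]
side masking_tape box 0.74 [0.5982 0.1139 0.0196]
   mask 0.94 573 240.6 240.1 ((239.0, 241.0), (28.0, 36.0), 90.0)
     world mm [601.9 118.8] [ 91.6 114.8] 46.4
```

```bash
cat > fit.py <<'E'
from h import *
from scipy.optimize import minimize
S=4
def poly(M,c,P):
    uv=proj(c,P); h=cv2.convexHull(((uv+.5)*S-.5).astype(np.float32)*16).astype(np.int32)
    cv2.fillConvexPoly(M,h,1.0,cv2.LINE_8,4)
def rack_parts(x,y,th):
    ps=[]
    R=np.array([[np.cos(th),-np.sin(th)],[np.sin(th),np.cos(th)]])
    for s in (1,-1):
        q=[]
        for yy in (-.146,.146):
            a=.054+.175*yy
            for o in (0,.01016):
                for z in (0,.06): q.append([s*(a+o),yy,z])
        ps.append(q)
    for yy in (-.13,0.0,.13):
        pass
    out=[]
    for q in ps:
        q=np.array(q); q[:,:2]=q[:,:2]@R.T+[x,y]; out.append(q)
    return out
def roller_parts(x,y,th,B,z=.016):
    a=np.linspace(0,2*np.pi,24,endpoint=False); out=[]
    for L,r in ((B/2,.016),(B/2+.022,.006)):
        q=[]
        for s in (-L,L):
            for t in a: q.append([x+np.cos(th)*s-np.sin(th)*r*np.cos(t),y+np.sin(th)*s+np.cos(th)*r*np.cos(t),z+r*np.sin(t)])
        out.append(np.array(q))
    return out
def render(c,parts):
    M=np.zeros((420*S,560*S),np.float32)
    for p in parts: poly(M,c,p)
    return cv2.resize(M,(560,420),interpolation=cv2.INTER_AREA)
E
python3 - <<'E'
from fit import *
cams={n:ctrl.read_camera(n) for n in("top","side")}
t=cams["top"]["pixels"][:,:,::-1]; s=cams["side"]["pixels"][:,:,::-1]
a=cv2.resize(t[145:265,255:390],None,fx=4.4,fy=4.4,interpolation=3)
b=cv2.resize(s[150:225,235:350],None,fx=6,fy=6,interpolation=3)
cv2.imwrite("pics/rt.png",a);cv2.imwrite("pics/rs.png",b)
def fit(f,x0,th,d):
    ms={n:np.load(f"mask_{n}_{th}.npy").astype(np.float32) for n in cams}
    def cost(p):
        e=0
        for n,c in cams.items():
            m=ms[n]; r=render(c,f(*p)); e+=1-np.minimum(m,r).sum()/np.maximum(m,r).sum()
        return e
    x0=np.array(x0,float); sim=np.vstack([x0]+[x0+np.eye(len(x0))[i]*d[i] for i in range(len(x0))])
    r=minimize(cost,x0,method="Nelder-Mead",options=dict(initial_simplex=sim,xatol=1e-4,fatol=1e-5))
    print(th,r.x.round(4),np.degrees(r.x[2]).round(2),round(r.fun,3)); return r.x
for th,B,x0 in (("longest",.134,(.435,.38,-.2)),("second",.106,(.448,.184,.25)),("third",.078,(.449,.285,.05)),("shortest",.05,(.447,.096,.1))):
    try: fit(lambda x,y,t:roller_parts(x,y,t,B),x0,"roller_"+th,(.01,.01,.1))
    except FileNotFoundError as e: print(e)
# wide end direction
for th0 in (np.radians(-40+90),):
    fit(rack_parts,(.545,-.165,th0),"roller_rack",(.01,.01,.1))
E
```

```text
roller_longest [ 0.4382  0.377  -0.215 ] -12.32 0.185
roller_second [0.45  0.182 0.252] 14.44 0.325
roller_third [0.4499 0.281  0.0973] 5.57 0.234
roller_shortest [0.4475 0.0946 0.1352] 7.75 1.093
roller_rack [ 0.5578 -0.1525  2.0914] 119.83 1.097
```

```bash
ls pics
```

```text
rs.png
rt.png
side0.png
top0.png
```

View pics/rt.png

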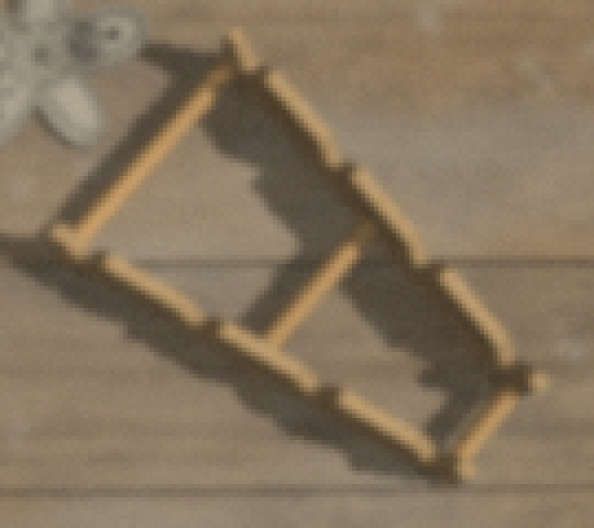

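View pics/rs.png

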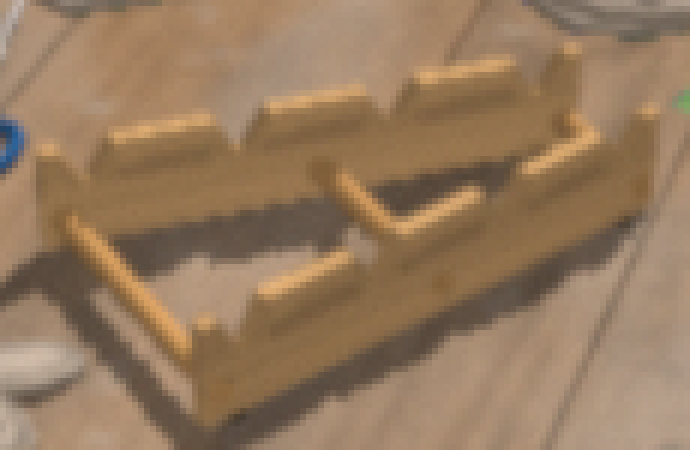

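```bash
python3 - <<'E'
from fit import *
from scipy.optimize import least_squares
cams={n:ctrl.read_camera(n) for n in("top","side")}
# rack frame keypoints: cheek s at y=±.146 centre of top. order: wide A, wide B, narrow A, narrow B
kt=np.array([(235,32),(55,233),(545,382),(463,470)])/4.4-.1+[255-.3,145-.3]
ks=np.array([(42,148),(198,326),(573,46),(653,108)])/6+[235-.4,150-.4]
def kp(x,y,th,sgn=1):
    R=np.array([[np.cos(th),-np.sin(th)],[np.sin(th),np.cos(th)]])
    q=[]
    for yy in (.146,-.146):
        for s in (1,-1): q.append([s*(.059+.175*yy),yy])
    return np.c_[np.array(q)@R.T+[x,y],np.full(4,.06)]
def f(p,w=(1,1)):
    P=kp(*p); return np.r_[w[0]*(proj(cams["top"],P)-kt).ravel(),w[1]*(proj(cams["side"],P)-ks).ravel()]
for w in ((1,1),(1,0),(0,1)):
    r=least_squares(lambda p:f(p,w),(.545,-.165,np.radians(-40+90+0)))
    r2=least_squares(lambda p:f(p,w),(.545,-.165,np.radians(50-90)))
    r=min(r,r2,key=lambda r:r.cost)
    print(w,r.x.round(4),np.degrees(r.x[2]),r.cost); print(r.fun.round(1))
# shortest mask refit
m=[m for m in ctrl.cut_out("roller_shortest","top") if abs(np.nonzero(m["pixels"])[0].mean()-245)<5][0]["pixels"]
np.save("mask_top_roller_shortest.npy",m)
for n,c in cams.items():
    img=c["pixels"][:,:,::-1].copy()
    for p in ((.4382,.377,-.215,.134),(.45,.182,.252,.106),(.4499,.281,.0973,.078),(.4475,.0946,.1352,.05)):
        for q in roller_parts(*p):
            cv2.polylines(img,[cv2.convexHull(proj(c,q).astype(np.float32)).astype(int)],True,(0,0,255))
    a=img[200:300,90:270] if n=="top" else img[220:370,210:340]
    cv2.imwrite(f"pics/ov_{n}.png",cv2.resize(a,None,fx=4,fy=4,interpolation=0))
ms={n:np.load(f"mask_{n}_roller_shortest.npy").astype(np.float32) for n in cams}
for use in (("top","side"),("top",),("side",)):
  def cost(p): 
    e=0
    for n in use:
        m=ms[n];r=render(cams[n],roller_parts(*p,.05)); e+=1-np.minimum(m,r).sum()/np.maximum(m,r).sum()
    return e
  x0=np.array([.447,.096,.1]);sim=np.vstack([x0,x0+[.01,0,0],x0+[0,.01,0],x0+[0,0,.15]])
  r=minimize(cost,x0,method="Nelder-Mead",options=dict(initial_simplex=sim));print(use,r.x.round(4),r.fun)
E
```

```text
(1, 1) [ 0.5438 -0.1647 -0.7103] -40.69632940740096 17.313875178516
[-2.  -1.2 -1.4 -1.1  0.4  2.   3.5  1.4 -2.   0.5 -1.1 -0.1  1.2 -0.2
  0.4 -0.8]
(1, 0) [ 0.5448 -0.1643 -0.7153] -40.98623855446078 13.02576479604176
[-1.9 -1.6 -1.5 -1.7  0.1  1.9  3.1  1.2 -0.   0.  -0.  -0.   0.  -0.
  0.  -0. ]
(0, 1) [ 0.5427 -0.1652 -0.7004] -40.12758175804927 3.1467071153946407
[-0.  -0.  -0.  -0.   0.   0.   0.   0.  -1.6  0.8 -0.1  0.   1.3 -0.4
  0.6 -1.1]
('top', 'side') [0.4482 0.094  0.1322] 0.2772596478462219
('top',) [0.4498 0.0939 0.1191] 0.16908013820648193
('side',) [0.4469 0.0946 0.1327] 0.09187281131744385
```

View pics/ov_top.png

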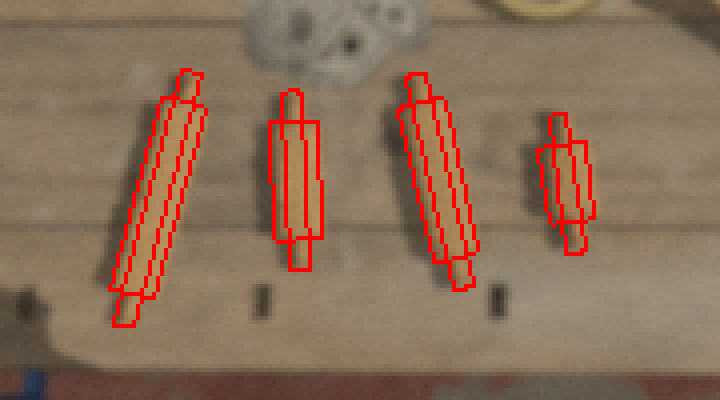

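View pics/ov_side.png

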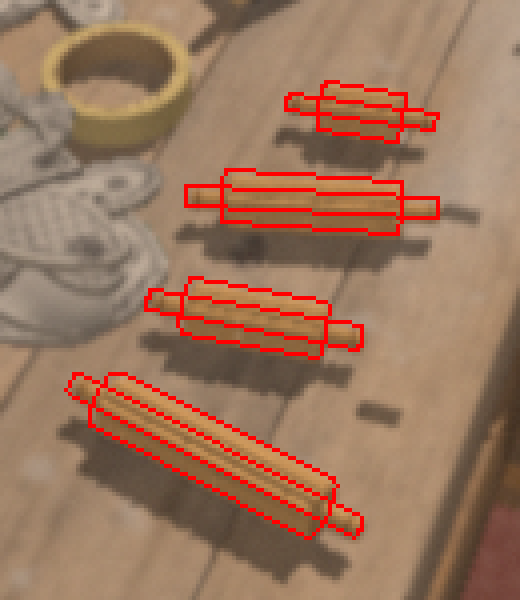

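```bash
cat > ov.py <<'E'
from fit import *
def rackov(c,p,img,sc,off):
    x,y,th=p; R=np.array([[np.cos(th),-np.sin(th)],[np.sin(th),np.cos(th)]])
    for s in (1,-1):
        for o in (0,.01):
            P=[]
            for yy,z in [(-.146,.0),(-.146,.06)]+[(a+b,zz) for a in(-.12,-.04,.04,.12) for b,zz in((-.014,.06),(0,.038),(.014,.06))]+[(.146,.06),(.146,0)]:
                P.append([s*(.054+.175*yy+o),yy,z])
            P=np.array(P);P[:,:2]=P[:,:2]@R.T+[x,y]
            uv=(proj(c,P)-off+.5)*sc-.5
            cv2.polylines(img,[np.round(uv).astype(int)],True,(0,0,255) if o else (255,0,0))
def show(p,name):
    for n,off,(w,h),sc in(("top",(250,145),(140,120),5),("side",(232,148),(122,75),6)):
        c=ctrl.read_camera(n); a=c["pixels"][off[1]:off[1]+h,off[0]:off[0]+w,::-1]
        a=cv2.resize(a,None,fx=sc,fy=sc,interpolation=2).copy(); rackov(c,p,a,sc,off); cv2.imwrite(f"pics/{name}_{n}.png",a)
E
python3 -c "
from ov import *
show((.5438,-.1647,-.7103),'rk1')"
```

```text
(no output)
```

View pics/rk1_top.png

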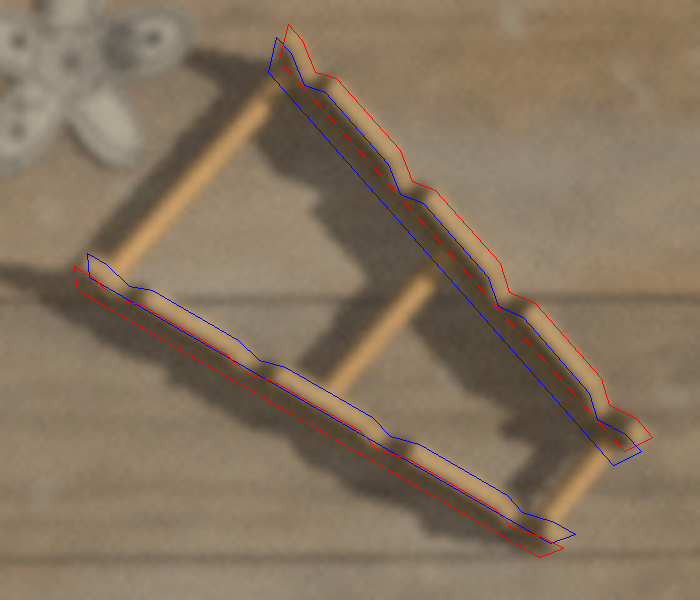

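View pics/rk1_side.png

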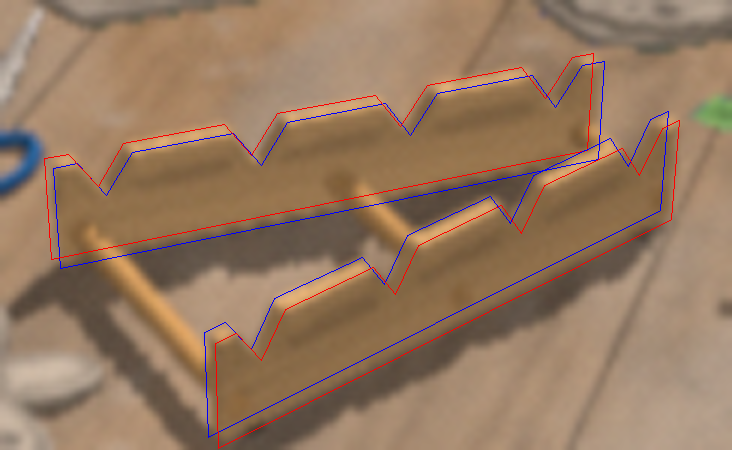

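The rack fit matches the picture: about (0.544, −0.165) with yaw −40.7°, and the notches line up in both views. The roller fits match too. I'll start with the shortest roller, going by way of (0.42, −0.3).

Request:
jog_arm --targets '[0, -15.6, -28.3, 0, 60, 0, -15.6, -28.3, 0, 60, 0, -15.6, -28.3, 0, 60, 0, -15.6, -28.3, 0, 60, 0, -15.6, -28.3, 0, 60, 0, -15.6, -28.3, 0, 60, 0, -15.6, -28.3, 0, 60, 0, -15.6, -28.3, 0, 60, 0, -15.6, -28.3, 0, 60, 0, -15.6, -28.3, 0, 60, 0, -15.6, -28.3, 0, 60, 0, -15.6, -28.3, 0, 60]' --squeeze 40

```text
t: 3.15
eef_pos: [0.4207, -0.2983, 0.2315]
eef_rot: [[0.0, 0.23, -0.973], [-0.0, -0.973, -0.23], [-1.0, 0.001, -0.0]]
wrist_force: [-0.2, 0.1, 0.2]
grip_width: 0.706
```

Request:
jog_arm --targets '[0, 0, 0, -7, 60, 0, 0, 0, -7, 60, 0, 0, 0, -7, 60, 0, 0, 0, -7, 60, 0, 0, 0, -7, 60, 0, 0, 0, -7, 60, 0, 0, 0, -7, 60, 0, 0, 0, -7, 60, 0, 0, 0, -7, 60, 0, 0, 0, -7, 60, 0, 0, 0, -7, 60, 0, 0, 0, -7, 60, 0, 0, 0, -7, 60]'

```text
t: 4.23
eef_pos: [0.4196, -0.2995, 0.2314]
eef_rot: [[0.0, 0.968, 0.253], [-0.0, 0.253, -0.968], [-1.0, 0.0, 0.0]]
wrist_force: [0.2, -0.1, 0.1]
grip_width: 0.702
```

Request:
jog_arm --targets '[0, 0, 0, -7, 60, 0, 0, 0, -7, 60, 0, 0, 0, -7, 60, 0, 0, 0, -7, 60, 0, 0, 0, -7, 60, 0, 0, 0, -7, 60, 0, 0, 0, -7, 60, 0, 0, 0, -7, 60, 0, 0, 0, -7, 60, 0, 0, 0, -7, 60, 0, 0, 0, -7, 60, 0, 0, 0, -6.3, 60, 0, 0, 0, 0, 60]'

```text
t: 5.32
eef_pos: [0.4196, -0.2994, 0.2314]
eef_rot: [[0.0, -0.134, 0.991], [-0.0, 0.991, 0.134], [-1.0, -0.0, 0.0]]
wrist_force: [-0.2, 0.7, -1.6]
grip_width: 0.697
```

```bash
cat > go.py <<'E'
import sys
from h import *
SLOT={"longest":.12,"second":.04,"third":-.04,"shortest":-.12}
ROL={"longest":(.4382,.377,-12.3),"second":(.450,.182,14.4),"third":(.4499,.281,5.6),"shortest":(.448,.0942,7.6)}
RK=(.5438,-.1647,-40.7)
def slot(k):
    t=np.radians(RK[2]); y=SLOT[k]; return RK[0]-np.sin(t)*y, RK[1]+np.cos(t)*y, RK[2]
def to(x,y,z,ax):
    s=ctrl.state(); R=s["eef_rot"]; p=s["eef_pos"]
    psi=np.degrees(np.arctan2(R[1,1],R[0,1])); d=(R.T@(np.array([x,y,z])-p)*1000).round(1)
    print("pos",p.round(4),"psi",psi.round(2),"tilt",R[:,0].round(3),"q",s["joint_pos"].round(2),"grip",round(s["grip_width"]*85.4,1),"F",s["wrist_force"].round(1),"t",round(s["t"],1))
    print("shift now(tool)",d,"turn",round(-(ax+90-psi),2))
    a=np.radians(ax+90); Y=np.array([np.cos(a),np.sin(a),0]);Z=np.array([np.sin(a),-np.cos(a),0]); w=np.array([x,y,z])-p
    print("shift after turn",(1000*np.array([-w[2],Y@w,Z@w])).round(1))
if __name__=="__main__":
    k,n,z=sys.argv[1:4]
    x,y,ax=(slot if k=="s" else ROL.get)(n)
    to(x,y,float(z),ax)
E
python3 go.py r shortest .1
```

```text
pos [ 0.4196 -0.2994  0.2314] psi 97.68 tilt [ 0. -0. -1.] q [-0.74  0.26 -0.09  1.23 -0.   -0.88] grip 59.6 F [-0.2  0.7 -1.6] t 5.3
shift now(tool) [131.3 386.3  80.7] turn 0.08
shift after turn [131.4 386.4  80.2]
```

Request:
jog_arm --targets '[11, 32.2, 6.7, 0, 60, 11, 32.2, 6.7, 0, 60, 11, 32.2, 6.7, 0, 60, 11, 32.2, 6.7, 0, 60, 11, 32.2, 6.7, 0, 60, 11, 32.2, 6.7, 0, 60, 11, 32.2, 6.7, 0, 60, 11, 32.2, 6.7, 0, 60, 11, 32.2, 6.7, 0, 60, 11, 32.2, 6.7, 0, 60, 11, 32.2, 6.7, 0, 60, 11, 32.2, 6.7, 0, 60, 0, 0, 0, 0, 60, 0, 0, 0, 0, 60]'

```text
t: 6.48
eef_pos: [0.4476, 0.0954, 0.0987]
eef_rot: [[-0.001, -0.133, 0.991], [-0.001, 0.991, 0.133], [-1.0, -0.0, -0.001]]
wrist_force: [0.8, 0.2, -0.2]
grip_width: 0.704
```

```bash
python3 go.py r shortest .003; python3 - <<'E'
from h import *
c=ctrl.read_camera("side"); cv2.imwrite("pics/a1.png",cv2.resize(c["pixels"][180:370,200:400,::-1],None,fx=3,fy=3))
E
```

```text
pos [0.4476 0.0954 0.0987] psi 97.66 tilt [-0.001 -0.001 -1.   ] q [ 0.07  0.24 -0.48  0.86 -0.   -0.06] grip 60.1 F [ 0.8  0.2 -0.2] t 6.5
shift now(tool) [95.7 -1.2  0.3] turn 0.06
shift after turn [95.7 -1.3  0.2]
```

View pics/a1.png

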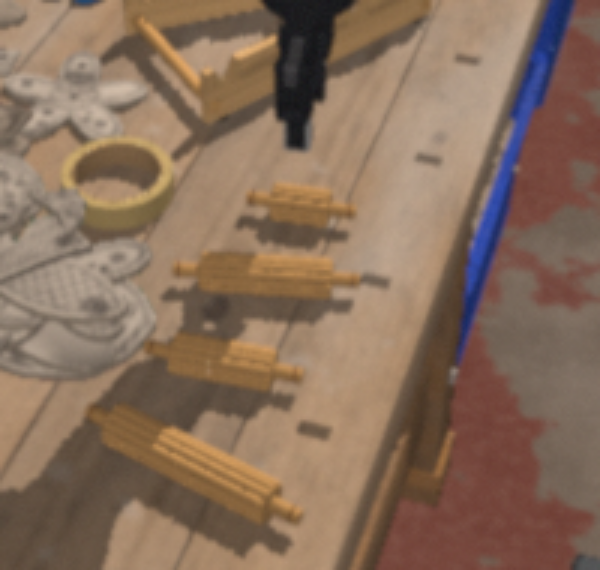

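The gripper stands over the shortest roller at about (300,205), and its fingers are square to it. I'll go down and close.

Request:
jog_arm --targets '[20, -0.6, 0, 0, 60, 20, -0.6, 0, 0, 60, 20, 0, 0, 0, 60, 15, 0, 0, 0, 60, 10, 0, 0, 0, 60, 8, 0, 0, 0, 60, 2.5, 0, 0, 0, 60, 0, 0, 0, 0, 60, 0, 0, 0, 0, 30, 0, 0, 0, 0, 20, 0, 0, 0, 0, 10, 0, 0, 0, 0, 0, 0, 0, 0, 0, 0, 0, 0, 0, 0, 0, 0, 0, 0, 0, 0]'

```text
t: 7.78
eef_pos: [0.4495, 0.0929, 0.0047]
eef_rot: [[0.002, -0.132, 0.991], [-0.001, 0.991, 0.132], [-1.0, -0.001, 0.002]]
wrist_force: [-1.6, 0.3, 6.1]
grip_width: 0.347
```

```bash
python3 go.py r shortest .003
```

```text
pos [0.4495 0.0929 0.0047] psi 97.58 tilt [ 0.002 -0.001 -1.   ] q [ 0.07  0.36 -0.6   0.61 -0.   -0.07] grip 29.6 F [-1.6  0.3  6.1] t 7.8
shift now(tool) [ 1.7  1.5 -1.3] turn -0.02
shift after turn [ 1.7  1.5 -1.3]
```

Request:
jog_arm --targets '[-5, 0, 0, 0, 0, -15, 0, 0, 0, 0, -25, 0, 0, 0, 0, -30, 0, 0, 0, 0, -30, 0, 0, 0, 0, -25, 0, 0, 0, 0, -10, 0, 0, 0, 0, 0, 0, 0, 0, 0, 0, 0, 0, 0, 0]'

```text
t: 8.53
eef_pos: [0.4488, 0.0931, 0.1441]
eef_rot: [[0.001, -0.132, 0.991], [0.0, 0.991, 0.132], [-1.0, -0.0, 0.001]]
wrist_force: [0.0, 0.3, -1.0]
grip_width: 0.356
```

```bash
python3 go.py s shortest .15;  python3 - <<'E'
from h import *
c=ctrl.read_camera("side"); cv2.imwrite("pics/a2.png",cv2.resize(c["pixels"][150:300,220:400,::-1],None,fx=4,fy=4))
E
```

```text
pos [0.4488 0.0931 0.1441] psi 97.59 tilt [ 0.001  0.    -1.   ] q [ 0.07  0.19 -0.4   0.97 -0.   -0.07] grip 30.4 F [ 0.   0.3 -1. ] t 8.5
shift now(tool) [  -5.9 -347.9  -29.4] turn 48.29
shift after turn [  -5.9 -253.5  240.1]
```

View pics/a2.png

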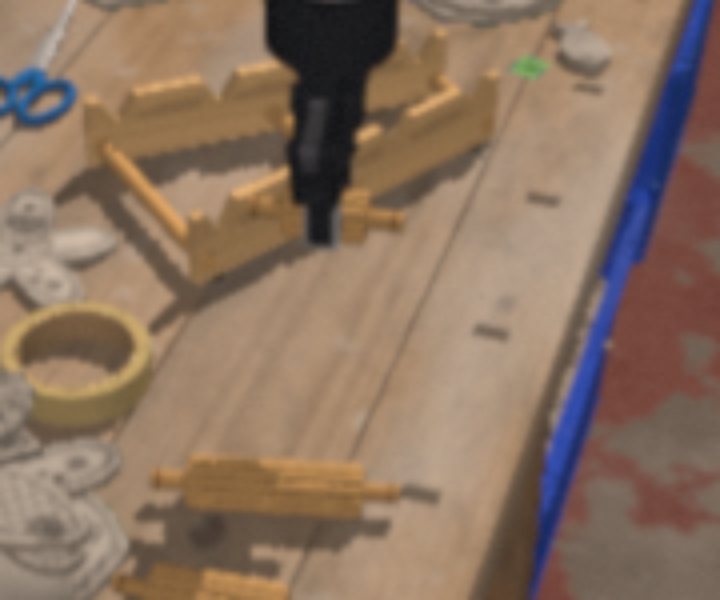

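Request:
jog_arm --targets '[0, -16, -1.3, 0, 0, 0, -31.6, -2.7, 0, 0, 0, -31.6, -2.7, 0, 0, 0, -31.6, -2.7, 0, 0, 0, -31.6, -2.7, 0, 0, 0, -31.6, -2.7, 0, 0, 0, -31.6, -2.7, 0, 0, 0, -31.6, -2.7, 0, 0, 0, -31.6, -2.7, 0, 0, 0, -31.6, -2.7, 0, 0, 0, -31.6, -2.7, 0, 0, 0, -16, -1.3, 0, 0, 0, 0, 0, 0, 0]'

```text
t: 9.67
eef_pos: [0.4645, -0.2586, 0.1421]
eef_rot: [[-0.001, -0.128, 0.992], [0.0, 0.992, 0.128], [-1.0, 0.0, -0.001]]
wrist_force: [0.4, -0.1, -0.3]
grip_width: 0.352
```

Request:
jog_arm --targets '[0, 0, 0, 6.9, 0, 0, 0, 0, 6.9, 0, 0, 0, 0, 6.9, 0, 0, 0, 0, 6.9, 0, 0, 0, 0, 6.9, 0, 0, 0, 0, 6.9, 0, 0, 0, 0, 6.9, 0, 0, 0, 0, 0, 0, 0, 0, 0, 0, 0]'

```text
t: 10.42
eef_pos: [0.4645, -0.2543, 0.1429]
eef_rot: [[-0.002, 0.649, 0.761], [0.002, 0.761, -0.649], [-1.0, 0.0, -0.002]]
wrist_force: [0.4, -0.3, -1.1]
grip_width: 0.352
```

```bash
python3 go.py s shortest .036;  python3 - <<'E'
from h import *
for n in("top","side"):
    c=ctrl.read_camera(n); o=(300,170) if n=="top" else (230,120)
    cv2.imwrite(f"pics/a3{n}.png",cv2.resize(c["pixels"][o[1]:o[1]+120,o[0]:o[0]+140,::-1],None,fx=5,fy=5))
E
```

```text
pos [ 0.4645 -0.2543  0.1429] psi 49.53 tilt [-0.002  0.002 -1.   ] q [-0.62  0.33 -0.22  1.02  0.    0.09] grip 30.0 F [ 0.4 -0.3 -1.1] t 10.4
shift now(tool) [106.9  -0.4   2. ] turn 0.23
shift after turn [106.9  -0.4   1.7]
```

View pics/a3side.png

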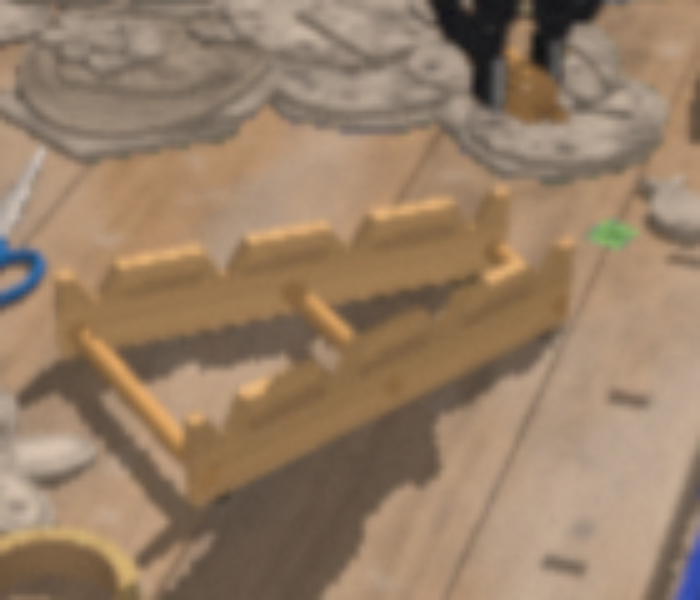

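View pics/a3top.png

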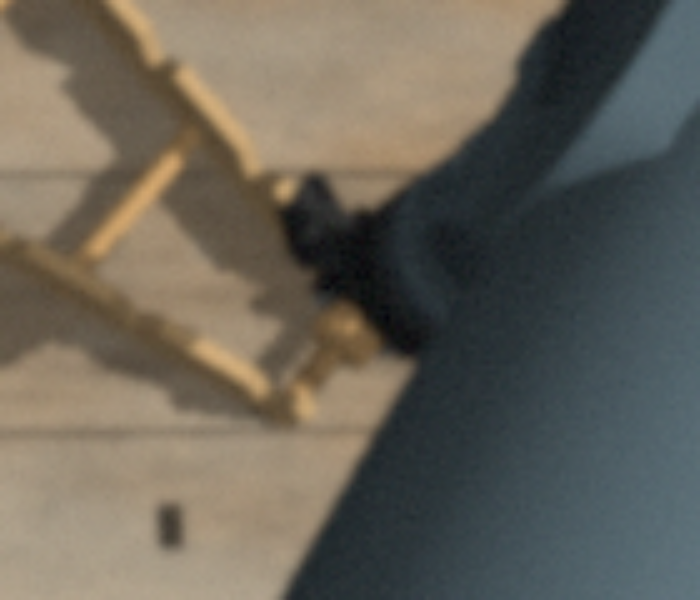

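Request:
jog_arm --targets '[20, 0, 0.6, 0.2, 0, 20, 0, 0.6, 0, 0, 20, 0, 0.6, 0, 0, 15, 0, 0, 0, 0, 10, 0, 0, 0, 0, 0, 0, 0, 0, 0, 0, 0, 0, 0, 0]'

```text
t: 11.1
eef_pos: [0.4661, -0.2567, 0.0586]
eef_rot: [[-0.001, 0.654, 0.756], [0.001, 0.756, -0.654], [-1.0, -0.0, -0.001]]
wrist_force: [0.2, -0.1, -0.8]
grip_width: 0.357
```

```bash
cat > look.py <<'E'
import sys
from h import *
a=sys.argv
n=a[1]; x,y,w,h=map(int,a[3:7]); sc=min(800/w,600/h)
c=ctrl.read_camera(n); cv2.imwrite(f"pics/{a[2]}.png",cv2.resize(c["pixels"][y:y+h,x:x+w,::-1],None,fx=sc,fy=sc,interpolation=cv2.INTER_CUBIC))
E
python3 go.py s shortest .038; python3 look.py side a4 240 120 130 95
```

```text
pos [ 0.4661 -0.2567  0.0586] psi 49.13 tilt [-0.001  0.001 -1.   ] q [-0.62  0.41 -0.34  0.82  0.    0.09] grip 30.5 F [ 0.2 -0.1 -0.8] t 11.1
shift now(tool) [20.6  0.4 -1. ] turn -0.17
shift after turn [20.6  0.4 -1.1]
```

View pics/a4.png

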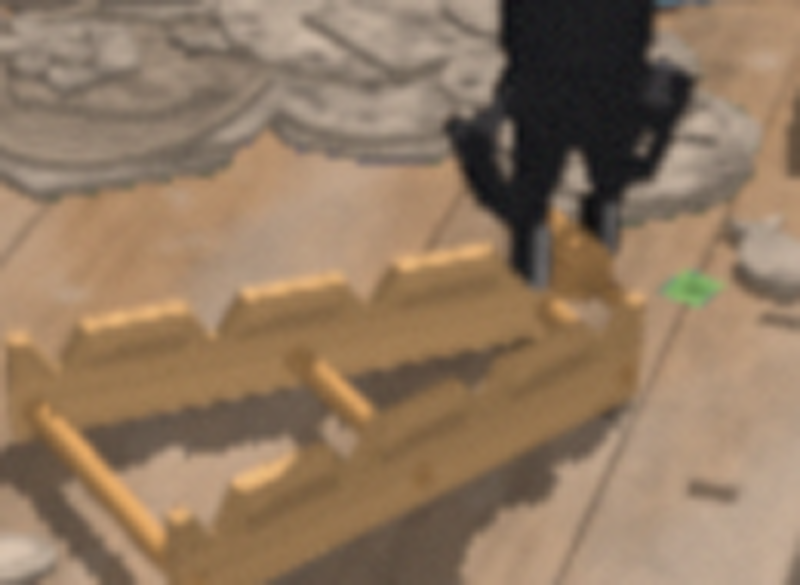

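Request:
jog_arm --targets '[6, 0.4, -1, 0, 0, 5, 0, 0, 0, 0, 4, 0, 0, 0, 0, 3, 0, 0, 0, 0, 1.5, 0, 0, 0, 0, 0, 0, 0, 0, 0, 0, 0, 0, 0, 0]'

```text
t: 11.73
eef_pos: [0.467, -0.2554, 0.0395]
eef_rot: [[0.002, 0.654, 0.756], [0.002, 0.756, -0.654], [-1.0, 0.003, 0.001]]
wrist_force: [3.7, 3.8, 0.3]
grip_width: 0.355
```

```bash
python3 go.py s shortest .038
```

```text
pos [ 0.467  -0.2554  0.0395] psi 49.12 tilt [ 0.002  0.002 -1.   ] q [-0.62  0.43 -0.37  0.77  0.    0.09] grip 30.3 F [3.7 3.8 0.3] t 11.7
shift now(tool) [ 1.5 -1.2 -0.9] turn -0.18
shift after turn [ 1.5 -1.1 -0.9]
```

Request:
jog_arm --targets '[1, 0.8, 0, 0, 0, 0, 0, 0, 0, 0, 0, 0, 0, 0, 36, 0, 0, 0, 0, 44, 0, 0, 0, 0, 56, 0, 0, 0, 0, 56, 0, 0, 0, 0, 56, -5, 0, 0, 0, 56, -15, 0, 0, 0, 56, -25, 0, 0, 0, 56, -25, 0, 0, 0, 60, -30, 0, 0, 0, 60, 0, 0, 0, 0, 60]'

```text
t: 12.82
eef_pos: [0.4695, -0.2578, 0.1444]
eef_rot: [[0.008, 0.655, 0.756], [-0.006, 0.756, -0.655], [-1.0, 0.001, 0.01]]
wrist_force: [1.8, -0.5, 0.5]
grip_width: 0.706
```

```bash
python3 go.py r second .14; python3 look.py side a5 240 120 130 95
```

```text
pos [ 0.4695 -0.2578  0.1444] psi 49.08 tilt [ 0.008 -0.006 -1.   ] q [-0.62  0.33 -0.22  1.01 -0.    0.09] grip 60.3 F [ 1.8 -0.5  0.5] t 12.8
shift now(tool) [   1.7  319.5 -302.8] turn -55.32
shift after turn [  4.4 430.8  90.5]
```

View pics/a5.png

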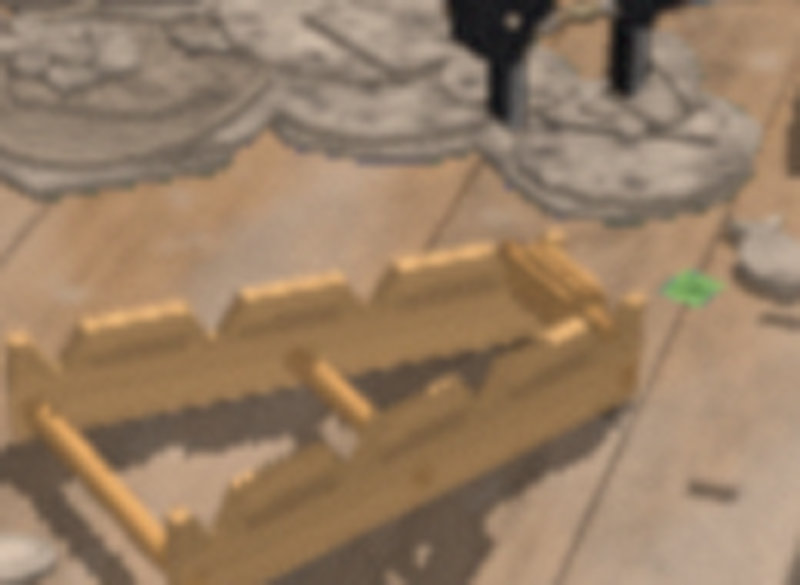

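The shortest roller is seated. Next is the second.

Request:
jog_arm --targets '[0, 22.8, -21.6, 0, 60, 0, 22.8, -21.6, 0, 60, 0, 22.8, -21.6, 0, 60, 0, 22.8, -21.6, 0, 60, 0, 22.8, -21.6, 0, 60, 0, 22.8, -21.6, 0, 60, 0, 22.8, -21.6, 0, 60, 0, 22.8, -21.6, 0, 60, 0, 22.8, -21.6, 0, 60, 0, 22.8, -21.6, 0, 60, 0, 22.8, -21.6, 0, 60, 0, 22.8, -21.6, 0, 60, 0, 22.8, -21.6, 0, 60, 0, 22.8, -21.6, 0, 60]'

```text
t: 14.03
eef_pos: [0.446, 0.185, 0.1375]
eef_rot: [[-0.001, 0.655, 0.756], [-0.001, 0.756, -0.655], [-1.0, -0.001, -0.0]]
wrist_force: [0.7, -0.7, 0.2]
grip_width: 0.704
```

Request:
jog_arm --targets '[0, 0, 0, -6.9, 60, 0, 0, 0, -6.9, 60, 0, 0, 0, -6.9, 60, 0, 0, 0, -6.9, 60, 0, 0, 0, -6.9, 60, 0, 0, 0, -6.9, 60, 0, 0, 0, -6.9, 60, 0, 0, 0, -6.9, 60, 0, 0, 0, 0, 60, 0, 0, 0, 0, 60]'

```text
t: 14.87
eef_pos: [0.4464, 0.1835, 0.1376]
eef_rot: [[-0.001, -0.244, 0.97], [-0.001, 0.97, 0.244], [-1.0, -0.0, -0.001]]
wrist_force: [-0.1, -0.1, -0.6]
grip_width: 0.703
```

```bash
python3 go.py r second .003
```

```text
pos [0.4464 0.1835 0.1376] psi 104.1 tilt [-0.001 -0.001 -1.   ] q [ 0.26  0.25 -0.35  0.97 -0.    0.01] grip 60.0 F [-0.1 -0.1 -0.6] t 14.9
shift now(tool) [134.6  -2.3   3.3] turn -0.3
shift after turn [134.6  -2.4   3.1]
```

Request:
jog_arm --targets '[20, -1.2, 1.6, -0.3, 60, 25, -1.2, 1.6, 0, 60, 30, 0, 0, 0, 60, 25, 0, 0, 0, 60, 18, 0, 0, 0, 60, 10, 0, 0, 0, 60, 6, 0, 0, 0, 60, 1, 0, 0, 0, 60, 0, 0, 0, 0, 60, 0, 0, 0, 0, 30, 0, 0, 0, 0, 20, 0, 0, 0, 0, 10, 0, 0, 0, 0, 0, 0, 0, 0, 0, 0, 0, 0, 0, 0, 0, 0, 0, 0, 0, 0]'

```text
t: 16.2
eef_pos: [0.4518, 0.1825, 0.0044]
eef_rot: [[0.002, -0.252, 0.968], [0.0, 0.968, 0.252], [-1.0, -0.0, 0.002]]
wrist_force: [-0.7, 0.3, 6.5]
grip_width: 0.355
```

Request:
jog_arm --targets '[-5, 0, 0, 0, 0, -15, 0, 0, 0, 0, -25, 0, 0, 0, 0, -30, 0, 0, 0, 0, -30, 0, 0, 0, 0, -25, 0, 0, 0, 0, -10, 0, 0, 0, 0, 0, 0, 0, 0, 0, 0, 0, 0, 0, 0]'

```text
t: 16.95
eef_pos: [0.4509, 0.1823, 0.1435]
eef_rot: [[0.001, -0.252, 0.968], [0.0, 0.968, 0.252], [-1.0, -0.0, 0.001]]
wrist_force: [0.1, 0.6, -1.4]
grip_width: 0.354
```

```bash
python3 go.py s second .14
```

```text
pos [0.4509 0.1823 0.1435] psi 104.58 tilt [ 0.001  0.    -1.   ] q [ 0.25  0.25 -0.34  0.99 -0.   -0.  ] grip 30.2 F [ 0.1  0.6 -1.4] t 16.9
shift now(tool) [   3.6 -336.4   35.4] turn 55.28
shift after turn [   3.5 -162.5  296.7]
```

Request:
jog_arm --targets '[0, -15.3, 1.6, 0, 0, 0, -30.6, 3.2, 0, 0, 0, -30.6, 3.2, 0, 0, 0, -30.6, 3.2, 0, 0, 0, -30.6, 3.2, 0, 0, 0, -30.6, 3.2, 0, 0, 0, -30.6, 3.2, 0, 0, 0, -30.6, 3.2, 0, 0, 0, -30.6, 3.2, 0, 0, 0, -30.6, 3.2, 0, 0, 0, -30.6, 3.2, 0, 0, 0, -15.3, 1.6, 0, 0, 0, 0, 0, 0, 0]'

```text
t: 18.03
eef_pos: [0.5695, -0.1378, 0.1409]
eef_rot: [[-0.002, -0.248, 0.969], [-0.001, 0.969, 0.248], [-1.0, 0.0, -0.002]]
wrist_force: [0.7, 0.3, -1.3]
grip_width: 0.355
```

Request:
jog_arm --targets '[0, 0, 0, 6.9, 0, 0, 0, 0, 6.9, 0, 0, 0, 0, 6.9, 0, 0, 0, 0, 6.9, 0, 0, 0, 0, 6.9, 0, 0, 0, 0, 6.9, 0, 0, 0, 0, 6.9, 0, 0, 0, 0, 6.9, 0, 0, 0, 0, 0, 0, 0, 0, 0, 0, 0]'

```text
t: 18.87
eef_pos: [0.5683, -0.1336, 0.1419]
eef_rot: [[-0.003, 0.648, 0.761], [0.001, 0.761, -0.648], [-1.0, -0.001, -0.003]]
wrist_force: [-0.3, 0.5, -2.3]
grip_width: 0.353
```

```bash
python3 go.py s second .058
```

```text
pos [ 0.5683 -0.1336  0.1419] psi 49.59 tilt [-0.003  0.001 -1.   ] q [-0.34  0.44 -0.06  1.07  0.    0.37] grip 30.1 F [-0.3  0.5 -2.3] t 18.9
shift now(tool) [83.9  0.5  2. ] turn 0.29
shift after turn [83.9  0.4  1.7]
```

Request:
jog_arm --targets '[20, 0.4, 1, 0.3, 0, 20, 0.4, 1, 0, 0, 20, 0.4, 1, 0, 0, 15, 0.3, 0, 0, 0, 9, 0, 0, 0, 0, 0, 0, 0, 0, 0, 0, 0, 0, 0, 0]'

```text
t: 19.45
eef_pos: [0.5722, -0.1351, 0.0589]
eef_rot: [[-0.001, 0.654, 0.756], [0.0, 0.756, -0.654], [-1.0, -0.001, -0.001]]
wrist_force: [0.7, -0.1, -1.0]
grip_width: 0.358
```

```bash
python3 go.py s second .039; python3 look.py side b4 240 120 130 95
```

```text
pos [ 0.5722 -0.1351  0.0589] psi 49.16 tilt [-0.001  0.    -1.   ] q [-0.34  0.51 -0.18  0.89 -0.    0.37] grip 30.5 F [ 0.7 -0.1 -1. ] t 19.4
shift now(tool) [19.9 -0.9 -2.2] turn -0.14
shift after turn [19.9 -0.9 -2.2]
```

View pics/b4.png

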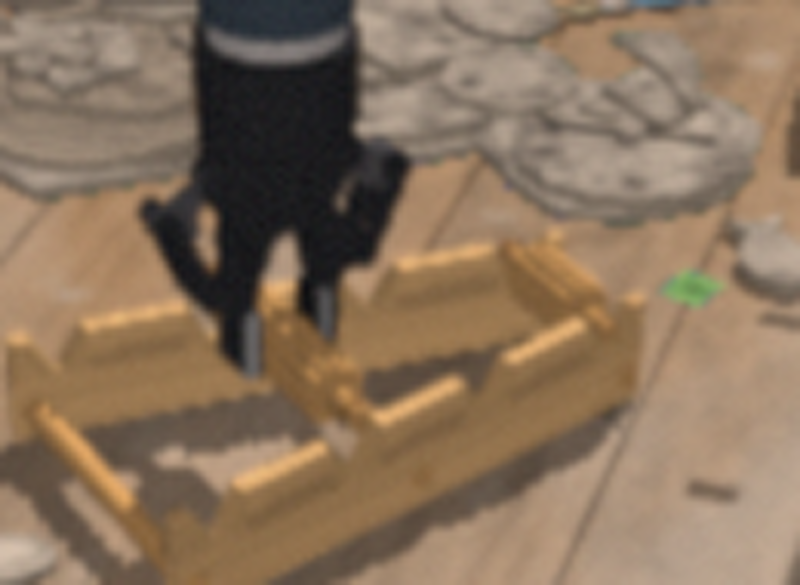

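Request:
jog_arm --targets '[6, 0, -1, 0, 0, 5, 0, 0, 0, 0, 4, 0, 0, 0, 0, 3, 0, 0, 0, 0, 2, 0, 0, 0, 0, 0, 0, 0, 0, 0, 0, 0, 0, 0, 0]'

```text
t: 20.08
eef_pos: [0.5723, -0.1346, 0.0394]
eef_rot: [[0.0, 0.655, 0.756], [0.0, 0.756, -0.655], [-1.0, 0.001, 0.0]]
wrist_force: [0.3, 0.5, -1.2]
grip_width: 0.354
```

```bash
python3 go.py s second .039
```

```text
pos [ 0.5723 -0.1346  0.0394] psi 49.1 tilt [ 0.  0. -1.] q [-0.34  0.53 -0.2   0.84  0.    0.37] grip 30.2 F [ 0.3  0.5 -1.2] t 20.1
shift now(tool) [ 0.4 -1.4 -2. ] turn -0.2
shift after turn [ 0.4 -1.4 -2. ]
```

Request:
jog_arm --targets '[1, 0, 0, 0, 0, 0, 0, 0, 0, 0, 0, 0, 0, 0, 36, 0, 0, 0, 0, 44, 0, 0, 0, 0, 56, 0, 0, 0, 0, 56, 0, 0, 0, 0, 56, -5, 0, 0, 0, 56, -15, 0, 0, 0, 56, -25, 0, 0, 0, 56, -25, 0, 0, 0, 60, -30, 0, 0, 0, 60, 0, 0, 0, 0, 60]'

```text
t: 21.17
eef_pos: [0.5756, -0.1361, 0.145]
eef_rot: [[0.01, 0.655, 0.756], [-0.004, 0.756, -0.655], [-1.0, 0.004, 0.01]]
wrist_force: [1.1, 0.9, 0.7]
grip_width: 0.697
```

```bash
python3 go.py r third .14; python3 look.py side b5 240 120 130 95
```

```text
pos [ 0.5756 -0.1361  0.145 ] psi 49.08 tilt [ 0.01  -0.004 -1.   ] q [-0.34  0.44 -0.05  1.07 -0.    0.37] grip 59.5 F [1.1 0.9 0.7] t 21.2
shift now(tool) [   2.3  232.8 -368.2] turn -46.52
shift after turn [  5.  427.4 -84.4]
```

View pics/b5.png

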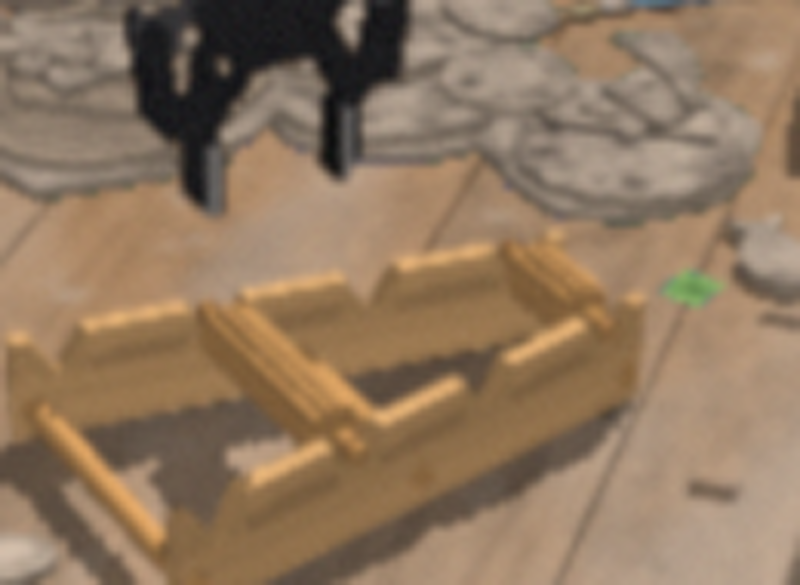

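The second roller is seated. Next is the third.

Request:
jog_arm --targets '[0, 16.6, -26.3, 0, 60, 0, 16.6, -26.3, 0, 60, 0, 16.6, -26.3, 0, 60, 0, 16.6, -26.3, 0, 60, 0, 16.6, -26.3, 0, 60, 0, 16.6, -26.3, 0, 60, 0, 16.6, -26.3, 0, 60, 0, 16.6, -26.3, 0, 60, 0, 16.6, -26.3, 0, 60, 0, 16.6, -26.3, 0, 60, 0, 16.6, -26.3, 0, 60, 0, 16.6, -26.3, 0, 60, 0, 16.6, -26.3, 0, 60, 0, 16.6, -26.3, 0, 60]'

```text
t: 22.38
eef_pos: [0.4447, 0.283, 0.1374]
eef_rot: [[-0.001, 0.655, 0.756], [-0.001, 0.756, -0.655], [-1.0, -0.001, -0.0]]
wrist_force: [0.4, 0.1, -1.0]
grip_width: 0.704
```

Request:
jog_arm --targets '[0, 0, 0, -6.6, 60, 0, 0, 0, -6.6, 60, 0, 0, 0, -6.6, 60, 0, 0, 0, -6.6, 60, 0, 0, 0, -6.6, 60, 0, 0, 0, -6.6, 60, 0, 0, 0, -6.6, 60, 0, 0, 0, 0, 60, 0, 0, 0, 0, 60]'

```text
t: 23.13
eef_pos: [0.4455, 0.2816, 0.1376]
eef_rot: [[-0.001, -0.089, 0.996], [-0.001, 0.996, 0.089], [-1.0, -0.001, -0.001]]
wrist_force: [-0.4, -0.2, 0.5]
grip_width: 0.702
```

```bash
python3 go.py r third .003
```

```text
pos [0.4455 0.2816 0.1376] psi 95.11 tilt [-0.001 -0.001 -1.   ] q [ 0.44  0.33 -0.24  1.01 -0.    0.35] grip 60.0 F [-0.4 -0.2  0.5] t 23.1
shift now(tool) [134.6  -1.    4.5] turn -0.49
shift after turn [134.6  -1.1   4.3]
```

Request:
jog_arm --targets '[20, -0.5, 1.5, -0.4, 60, 25, -0.5, 1.3, 0, 60, 30, 0, 0, 0, 60, 25, 0, 0, 0, 60, 18, 0, 0, 0, 60, 10, 0, 0, 0, 60, 6, 0, 0, 0, 60, 1, 0, 0, 0, 60, 0, 0, 0, 0, 60, 0, 0, 0, 0, 30, 0, 0, 0, 0, 20, 0, 0, 0, 0, 10, 0, 0, 0, 0, 0, 0, 0, 0, 0, 0, 0, 0, 0, 0, 0, 0, 0, 0, 0, 0]'

```text
t: 24.47
eef_pos: [0.45, 0.2817, 0.0046]
eef_rot: [[0.002, -0.099, 0.995], [0.001, 0.995, 0.099], [-1.0, 0.001, 0.002]]
wrist_force: [-0.7, -0.8, 6.0]
grip_width: 0.355
```

Request:
jog_arm --targets '[-5, 0, 0, 0, 0, -15, 0, 0, 0, 0, -25, 0, 0, 0, 0, -30, 0, 0, 0, 0, -30, 0, 0, 0, 0, -25, 0, 0, 0, 0, -10, 0, 0, 0, 0, 0, 0, 0, 0, 0, 0, 0, 0, 0, 0]'

```text
t: 25.22
eef_pos: [0.4488, 0.2812, 0.1428]
eef_rot: [[0.0, -0.099, 0.995], [-0.0, 0.995, 0.099], [-1.0, -0.0, 0.0]]
wrist_force: [-0.1, -1.0, -1.9]
grip_width: 0.356
```

```bash
python3 go.py s third .14
```

```text
pos [0.4488 0.2812 0.1428] psi 95.68 tilt [ 0. -0. -1.] q [ 0.44  0.33 -0.22  1.02 -0.    0.34] grip 30.4 F [-0.1 -1.  -1.9] t 25.2
shift now(tool) [   2.8 -480.7   21.4] turn 46.38
shift after turn [   2.8 -316.1  362.8]
```

Request:
jog_arm --targets '[0, -16, 0.7, 0, 0, 0, -32, 1.4, 0, 0, 0, -32, 1.4, 0, 0, 0, -32, 1.4, 0, 0, 0, -32, 1.4, 0, 0, 0, -32, 1.4, 0, 0, 0, -32, 1.4, 0, 0, 0, -32, 1.4, 0, 0, 0, -32, 1.4, 0, 0, 0, -32, 1.4, 0, 0, 0, -32, 1.4, 0, 0, 0, -32, 1.4, 0, 0, 0, -32, 1.4, 0, 0, 0, -32, 1.4, 0, 0, 0, -32, 1.4, 0, 0, 0, -16, 0.7, 0, 0, 0, 0, 0, 0, 0]'

```text
t: 26.63
eef_pos: [0.5166, -0.1971, 0.1409]
eef_rot: [[-0.003, -0.095, 0.995], [0.0, 0.995, 0.095], [-1.0, 0.0, -0.003]]
wrist_force: [-0.7, -0.1, -3.0]
grip_width: 0.353
```

Request:
jog_arm --targets '[0, 0, 0, 6.6, 0, 0, 0, 0, 6.6, 0, 0, 0, 0, 6.6, 0, 0, 0, 0, 6.6, 0, 0, 0, 0, 6.6, 0, 0, 0, 0, 6.6, 0, 0, 0, 0, 6.6, 0, 0, 0, 0, 0, 0, 0, 0, 0, 0, 0]'

```text
t: 27.38
eef_pos: [0.5164, -0.1928, 0.142]
eef_rot: [[-0.002, 0.647, 0.763], [0.002, 0.763, -0.647], [-1.0, -0.0, -0.003]]
wrist_force: [-0.0, 0.0, -2.0]
grip_width: 0.355
```

```bash
python3 go.py s third .058
```

```text
pos [ 0.5164 -0.1928  0.142 ] psi 49.71 tilt [-0.002  0.002 -1.   ] q [-0.47  0.37 -0.16  1.04  0.    0.23] grip 30.3 F [-0.  0. -2.] t 27.4
shift now(tool) [84.  -0.8  2.7] turn 0.41
shift after turn [84.  -0.8  2.5]
```

Request:
jog_arm --targets '[20, 0, 0.9, 0.4, 0, 20, 0, 0.9, 0, 0, 20, 0, 0, 0, 0, 15, 0, 0, 0, 0, 9, 0, 0, 0, 0, 0, 0, 0, 0, 0, 0, 0, 0, 0, 0]'

```text
t: 27.97
eef_pos: [0.5182, -0.195, 0.059]
eef_rot: [[-0.001, 0.654, 0.757], [0.001, 0.757, -0.654], [-1.0, -0.0, -0.001]]
wrist_force: [-0.1, 0.7, -1.0]
grip_width: 0.352
```

```bash
python3 go.py s third .039; python3 look.py side c4 240 120 130 95
```

```text
pos [ 0.5182 -0.195   0.059 ] psi 49.16 tilt [-0.001  0.001 -1.   ] q [-0.47  0.45 -0.28  0.85  0.    0.24] grip 30.0 F [-0.1  0.7 -1. ] t 28.0
shift now(tool) [20.  -0.3 -0.3] turn -0.14
shift after turn [20.  -0.4 -0.3]
```

View pics/c4.png

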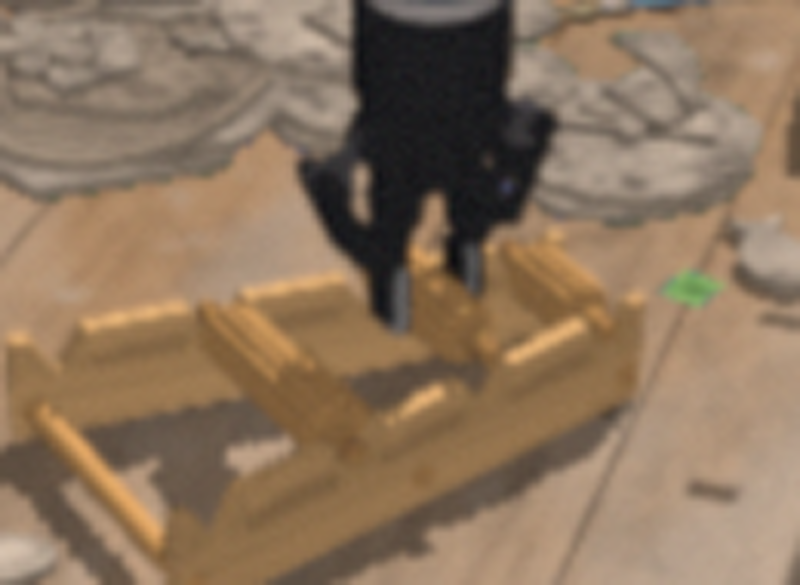

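Request:
jog_arm --targets '[6, 0.8, 0, 0, 0, 5, 0, 0, 0, 0, 4, 0, 0, 0, 0, 3, 0, 0, 0, 0, 2, 0, 0, 0, 0, 0, 0, 0, 0, 0, 0, 0, 0, 0, 0]'

```text
t: 28.6
eef_pos: [0.5195, -0.1947, 0.0393]
eef_rot: [[0.001, 0.655, 0.756], [0.0, 0.756, -0.655], [-1.0, 0.001, 0.0]]
wrist_force: [1.8, 1.8, -1.1]
grip_width: 0.354
```

```bash
python3 go.py s third .039
```

```text
pos [ 0.5195 -0.1947  0.0393] psi 49.11 tilt [ 0.001  0.    -1.   ] q [-0.47  0.47 -0.3   0.8   0.    0.24] grip 30.2 F [ 1.8  1.8 -1.1] t 28.6
shift now(tool) [ 0.3 -1.4 -1.1] turn -0.19
shift after turn [ 0.3 -1.4 -1.1]
```

Request:
jog_arm --targets '[1, 0, 0, 0, 0, 0, 0, 0, 0, 0, 0, 0, 0, 0, 36, 0, 0, 0, 0, 44, 0, 0, 0, 0, 56, 0, 0, 0, 0, 56, 0, 0, 0, 0, 56, -5, 0, 0, 0, 56, -15, 0, 0, 0, 56, -25, 0, 0, 0, 56, -25, 0, 0, 0, 60, -30, 0, 0, 0, 60, 0, 0, 0, 0, 60]'

```text
t: 29.68
eef_pos: [0.5226, -0.1967, 0.1447]
eef_rot: [[0.009, 0.655, 0.756], [-0.005, 0.756, -0.655], [-1.0, 0.002, 0.01]]
wrist_force: [1.1, -1.6, -0.4]
grip_width: 0.701
```

```bash
python3 go.py r longest .14; python3 look.py side c5 240 120 130 95
```

```text
pos [ 0.5226 -0.1967  0.1447] psi 49.09 tilt [ 0.009 -0.005 -1.   ] q [-0.47  0.37 -0.15  1.03 -0.    0.24] grip 59.9 F [ 1.1 -1.6 -0.4] t 29.7
shift now(tool) [   1.2  378.2 -439.6] turn -28.61
shift after turn [   4.7  542.5 -204.7]
```

View pics/c5.png

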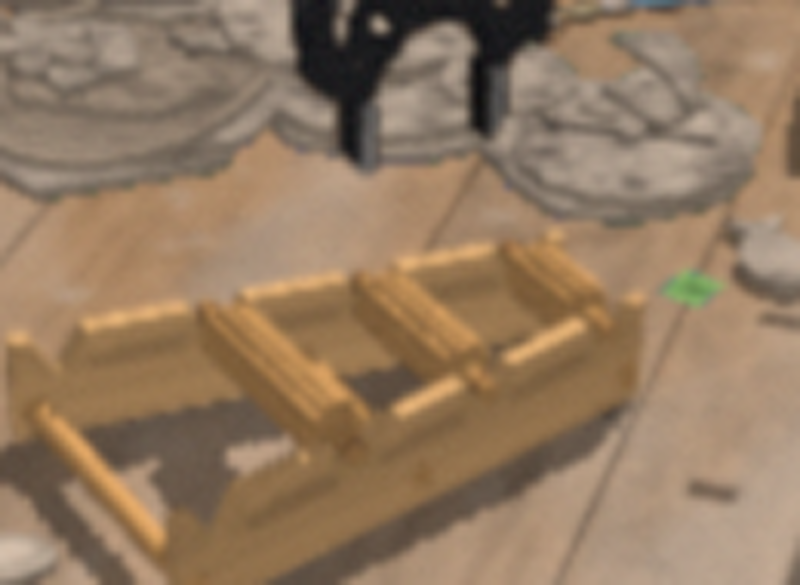

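The third roller is seated. Now the longest.

Request:
jog_arm --targets '[0, 21, -24.4, 0, 60, 0, 21, -24.4, 0, 60, 0, 21, -24.4, 0, 60, 0, 21, -24.4, 0, 60, 0, 21, -24.4, 0, 60, 0, 21, -24.4, 0, 60, 0, 21, -24.4, 0, 60, 0, 21, -24.4, 0, 60, 0, 21, -24.4, 0, 60, 0, 21, -24.4, 0, 60, 0, 21, -24.4, 0, 60, 0, 21, -24.4, 0, 60, 0, 21, -24.4, 0, 60, 0, 21, -24.4, 0, 60, 0, 21, -24.4, 0, 60, 0, 21, -24.4, 0, 60, 0, 21, -24.4, 0, 60, 0, 21, -24.4, 0, 60]'

```text
t: 31.23
eef_pos: [0.4338, 0.3795, 0.1372]
eef_rot: [[-0.001, 0.655, 0.756], [-0.001, 0.756, -0.655], [-1.0, -0.002, -0.0]]
wrist_force: [0.4, 0.6, -0.3]
grip_width: 0.703
```

Request:
jog_arm --targets '[0, 0, 0, -7.1, 60, 0, 0, 0, -7.1, 60, 0, 0, 0, -7.1, 60, 0, 0, 0, -7.1, 60, 0, 0, 0, 0, 60, 0, 0, 0, 0, 60]'

```text
t: 31.73
eef_pos: [0.4344, 0.378, 0.1375]
eef_rot: [[-0.001, 0.22, 0.976], [-0.001, 0.976, -0.22], [-1.0, -0.001, -0.001]]
wrist_force: [-0.2, 0.2, 0.3]
grip_width: 0.7
```

```bash
python3 go.py r longest .003
```

```text
pos [0.4344 0.378  0.1375] psi 77.3 tilt [-0.001 -0.001 -1.   ] q [ 0.61  0.42 -0.1   1.05 -0.    0.83] grip 59.8 F [-0.2  0.2  0.3] t 31.7
shift now(tool) [134.5   0.    4. ] turn -0.4
shift after turn [134.5  -0.2   3.9]
```

Request:
jog_arm --targets '[20, 0, 1.5, -0.4, 60, 25, 0, 1, 0, 60, 30, 0, 0, 0, 60, 25, 0, 0, 0, 60, 18, 0, 0, 0, 60, 10, 0, 0, 0, 60, 6, 0, 0, 0, 60, 1, 0, 0, 0, 60, 0, 0, 0, 0, 60, 0, 0, 0, 0, 30, 0, 0, 0, 0, 20, 0, 0, 0, 0, 10, 0, 0, 0, 0, 0, 0, 0, 0, 0, 0, 0, 0, 0, 0, 0, 0, 0, 0, 0, 0]'

```text
t: 33.07
eef_pos: [0.4384, 0.3786, 0.0047]
eef_rot: [[0.002, 0.21, 0.978], [0.001, 0.978, -0.21], [-1.0, 0.002, 0.002]]
wrist_force: [-0.4, -0.4, 6.2]
grip_width: 0.358
```

Request:
jog_arm --targets '[-5, 0, 0, 0, 0, -15, 0, 0, 0, 0, -25, 0, 0, 0, 0, -30, 0, 0, 0, 0, -30, 0, 0, 0, 0, -25, 0, 0, 0, 0, -10, 0, 0, 0, 0, 0, 0, 0, 0, 0, 0, 0, 0, 0, 0]'

```text
t: 33.82
eef_pos: [0.4373, 0.3778, 0.1427]
eef_rot: [[-0.0, 0.21, 0.978], [-0.0, 0.978, -0.21], [-1.0, -0.0, -0.0]]
wrist_force: [0.4, 0.6, -1.3]
grip_width: 0.35
```

```bash
python3 go.py s longest .14
```

```text
pos [0.4373 0.3778 0.1427] psi 77.88 tilt [-0. -0. -1.] q [ 0.6   0.42 -0.09  1.06 -0.    0.81] grip 29.9 F [ 0.4  0.6 -1.3] t 33.8
shift now(tool) [   2.7 -402.6  275.5] turn 28.58
shift after turn [   2.7 -221.8  434.5]
```

Request:
jog_arm --targets '[0, -13.4, 9.2, 0, 0, 0, -26.9, 18.4, 0, 0, 0, -26.9, 18.4, 0, 0, 0, -26.9, 18.4, 0, 0, 0, -26.9, 18.4, 0, 0, 0, -26.9, 18.4, 0, 0, 0, -26.9, 18.4, 0, 0, 0, -26.9, 18.4, 0, 0, 0, -26.9, 18.4, 0, 0, 0, -26.9, 18.4, 0, 0, 0, -26.9, 18.4, 0, 0, 0, -26.9, 18.4, 0, 0, 0, -26.9, 18.4, 0, 0, 0, -26.9, 18.4, 0, 0, 0, -26.9, 18.4, 0, 0, 0, -13.4, 9.2, 0, 0, 0, 0, 0, 0, 0]'

```text
t: 35.23
eef_pos: [0.6222, -0.0782, 0.1399]
eef_rot: [[-0.004, 0.215, 0.977], [-0.001, 0.977, -0.215], [-1.0, -0.001, -0.003]]
wrist_force: [-0.0, 0.5, -1.6]
grip_width: 0.352
```

Request:
jog_arm --targets '[0, 0, 0, 7.1, 0, 0, 0, 0, 7.1, 0, 0, 0, 0, 7.1, 0, 0, 0, 0, 7.1, 0, 0, 0, 0, 0, 0, 0, 0, 0, 0, 0]'

```text
t: 35.73
eef_pos: [0.6211, -0.0735, 0.1413]
eef_rot: [[-0.004, 0.647, 0.763], [0.001, 0.763, -0.647], [-1.0, -0.002, -0.003]]
wrist_force: [-1.1, -0.7, -1.3]
grip_width: 0.352
```

```bash
python3 go.py s longest .058
```

```text
pos [ 0.6211 -0.0735  0.1413] psi 49.7 tilt [-0.004  0.001 -1.   ] q [-0.22  0.52  0.07  1.12  0.    0.48] grip 30.1 F [-1.1 -0.7 -1.3] t 35.7
shift now(tool) [83.3  0.6  1.2] turn 0.4
shift after turn [83.3  0.5  0.9]
```

Request:
jog_arm --targets '[20, 0.6, 0.5, 0.4, 0, 20, 0.5, 0.3, 0, 0, 20, 0, 0, 0, 0, 15, 0, 0, 0, 0, 8, 0, 0, 0, 0, 0, 0, 0, 0, 0, 0, 0, 0, 0, 0]'

```text
t: 36.32
eef_pos: [0.6233, -0.0739, 0.0599]
eef_rot: [[-0.001, 0.654, 0.757], [0.0, 0.757, -0.654], [-1.0, -0.001, -0.001]]
wrist_force: [-0.6, 1.2, -0.7]
grip_width: 0.355
```

```bash
python3 go.py s longest .039; python3 look.py side d4 230 120 130 95
```

```text
pos [ 0.6233 -0.0739  0.0599] psi 49.16 tilt [-0.001  0.    -1.   ] q [-0.22  0.58 -0.05  0.94 -0.    0.49] grip 30.3 F [-0.6  1.2 -0.7] t 36.3
shift now(tool) [20.9 -0.7 -1. ] turn -0.14
shift after turn [20.9 -0.7 -1. ]
```

View pics/d4.png

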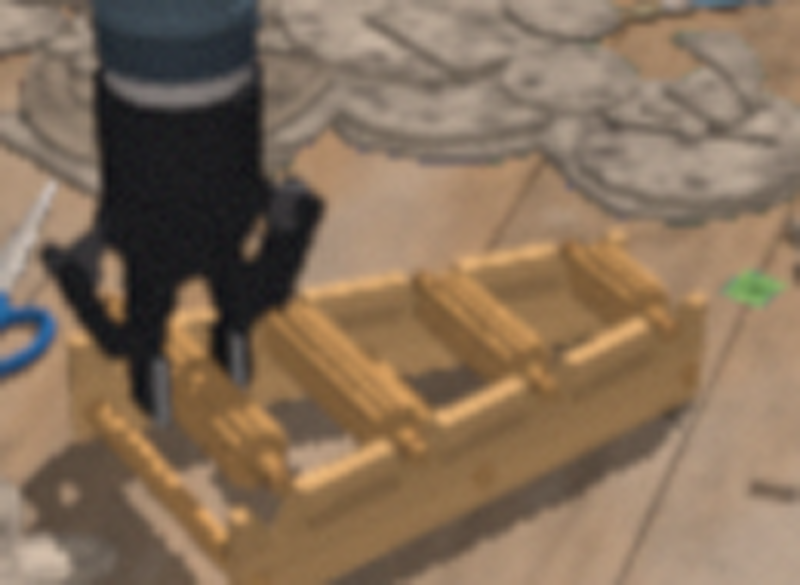

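Request:
jog_arm --targets '[6, 0.3, -1, 0, 0, 5, 0, 0, 0, 0, 4, 0, 0, 0, 0, 3, 0, 0, 0, 0, 2.5, 0, 0, 0, 0, 0, 0, 0, 0, 0, 0, 0, 0, 0, 0]'

```text
t: 36.95
eef_pos: [0.6235, -0.0731, 0.0398]
eef_rot: [[0.0, 0.655, 0.756], [0.0, 0.756, -0.655], [-1.0, 0.0, 0.0]]
wrist_force: [0.2, 0.7, -0.5]
grip_width: 0.352
```

```bash
python3 go.py s longest .039
```

```text
pos [ 0.6235 -0.0731  0.0398] psi 49.1 tilt [ 0.  0. -1.] q [-0.22  0.6  -0.08  0.9   0.    0.5 ] grip 30.0 F [ 0.2  0.7 -0.5] t 37.0
shift now(tool) [ 0.8 -1.4 -0.7] turn -0.2
shift after turn [ 0.8 -1.4 -0.7]
```

Request:
jog_arm --targets '[1.2, 0, 0, 0, 0, 0, 0, 0, 0, 0, 0, 0, 0, 0, 36, 0, 0, 0, 0, 44, 0, 0, 0, 0, 54, 0, 0, 0, 0, 54, 0, 0, 0, 0, 54, -5, 0, 0, 0, 54, -15, 0, 0, 0, 54, -25, 0, 0, 0, 54, -30, 0, 0, 0, 60, -30, 0, 0, 0, 60, -30, 0, 0, 0, 60, -20, 0, 0, 0, 60, 0, 0, 0, 0, 60]'

```text
t: 38.2
eef_pos: [0.6262, -0.074, 0.1999]
eef_rot: [[0.01, 0.655, 0.756], [-0.002, 0.756, -0.655], [-1.0, 0.005, 0.009]]
wrist_force: [0.9, -0.4, 0.2]
grip_width: 0.709
```

Request:
jog_arm --targets '[0, 26, -26, 0, 60, 0, 26, -26, 0, 60, 0, 26, -26, 0, 60, 0, 26, -26, 0, 60, 0, 26, -26, 0, 60, 0, 26, -26, 0, 60, 0, 26, -26, 0, 60, 0, 26, -26, 0, 60, 0, 26, -26, 0, 60, 0, 26, -26, 0, 60, 0, 26, -26, 0, 60, 0, 26, -26, 0, 60, 0, 0, 0, 0, 60]'

```text
t: 39.28
eef_pos: [0.5896, 0.3734, 0.1921]
eef_rot: [[-0.002, 0.65, 0.76], [0.003, 0.76, -0.65], [-1.0, 0.001, -0.003]]
wrist_force: [-0.9, -0.8, -0.2]
grip_width: 0.702
```

```bash
python3 - <<'E'
from fit import *
from ov import rackov
from go import slot,RK
for n,off,(w,h),sc in(("top",(250,145),(140,120),5),("side",(232,148),(122,75),6)):
    c=ctrl.read_camera(n); a=c["pixels"][off[1]:off[1]+h,off[0]:off[0]+w,::-1]
    a=cv2.resize(a,None,fx=sc,fy=sc,interpolation=2).copy()
    cv2.imwrite(f"pics/end_{n}_raw.png",a)
    for k,B in(("longest",.134),("second",.106),("third",.078),("shortest",.05)):
        x,y,t=slot(k)
        for q in roller_parts(x,y,np.radians(t),B,.05):
            cv2.polylines(a,[np.round((cv2.convexHull(proj(c,q).astype(np.float32))[:,0]-off+.5)*sc).astype(int)],True,(0,0,255))
    cv2.imwrite(f"pics/end_{n}.png",a)
    for th in ("star_plaque","fish_plaque","masking_tape"):
        b=ctrl.boxes_of(th,n)
        if b: print(n,th,round(b[0]["confidence"],2),(c["orientation"]@np.array(b[0]["xyz"])+c["xyz"]).round(4))
E
```

```text
top star_plaque 0.67 [0.7059 0.0076 0.0083]
top fish_plaque 0.58 [ 0.3887 -0.4     0.0039]
top masking_tape 0.95 [0.6054 0.1099 0.0223]
side star_plaque 0.92 [0.6881 0.0051 0.0058]
side fish_plaque 0.47 [ 0.3818 -0.3948  0.0102]
side masking_tape 0.74 [0.5984 0.1166 0.0201]
```

View pics/end_side.png

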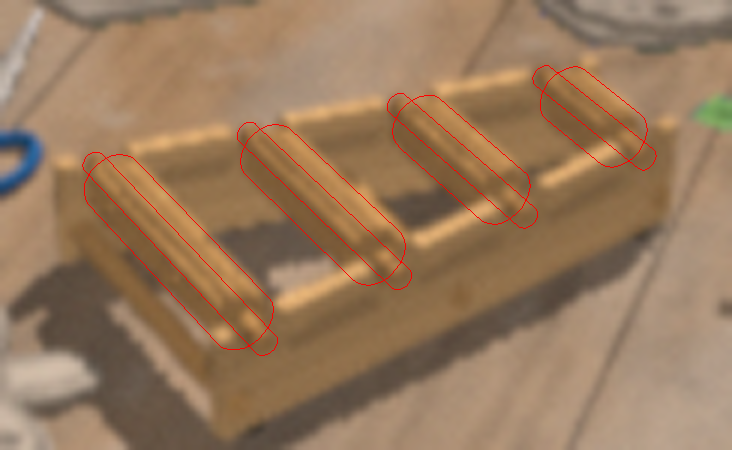

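View pics/end_top.png

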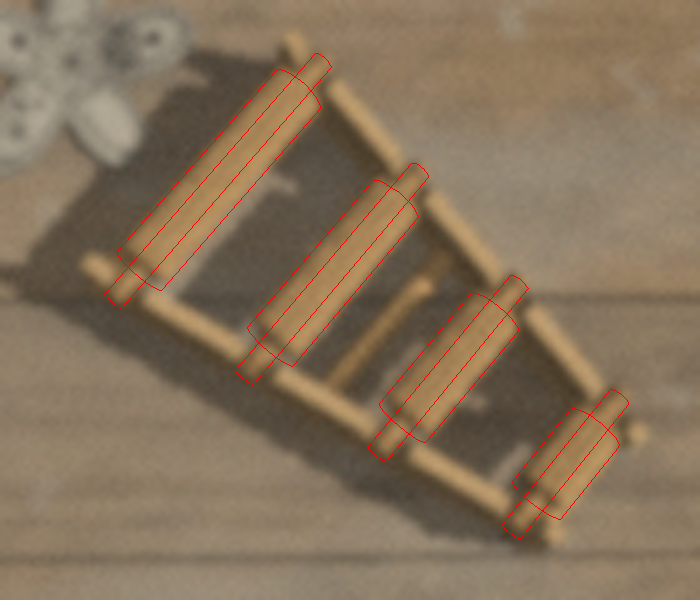

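All four rollers line up with the predicted seated outlines in both views, to within about 3 mm. The plaques and tape haven't moved, and the arm is clear, so I'm handing in.

```bash
python3 -c "
from cell import ctrl
print(ctrl.finish_job())"
```

```text
the job is handed in; nothing more can be done
None
```

All four rollers are in their own notch pairs, with the longest at the wide end, then second, third and the shortest at the narrow end. I let go of them all, backed the arm away and handed the job in at about 39.5 s. The hand-in reports no verdict.

- **Rollers:** both final pictures show every roller lying level and square, with its spindles down in the notches. They match the predicted seated outlines to about 3 mm. The top view suggests a shift of 2–3 mm along the roller axes (the limit is 12 mm). The side view shows less.
- **Plaques and tape:** most readings moved by no more than about 5 mm from the start, close to the networks' 4 mm accuracy. The side camera put the star plaque about 15 mm off, while the top camera had it within 3 mm. The arm never went near the star, so I take the side reading as network scatter.
- **Forces:** the highest wrist force I read was about 6.5 N.

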